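# Set the clamped guide of a box-closing jig to its carton

### The arm

A 6-joint arm with a two-finger parallel gripper is mounted at the origin on the work surface. World frame = base frame: x ahead of the robot, y to its left, z up, the work surface at z = 0. Lengths are in m, angles in rad, forces in N, time in s.
With the tool pointing down it reaches from about 0.3 to 0.85 m from the base axis. Payload 4.2 kg.
Tool frame: the origin (TCP) lies on the mounting face of the last link; the fingertips stand 191 mm ahead of it and the grasp point (between the pads) lies 172 mm ahead of it; z points along the fingers, y is the direction in which the jaws open and shut (so a half turn about z gives the same grasp; the last joint's range is limited). The gripper opens to 91 mm and grips with 3 to 60 N. Pads are 32 mm wide; open, the fingers measure 118 mm over their backs; the gripper's body (76 mm by 178 mm) begins 60 mm behind the grasp point.
Start: joints at [-1.316, 0.32, 1.565, -0, 1.257, -0.02], TCP at [0.156, -0.553, 0.405] pointing down, gripper open.
Joint ranges: [-3.11, 3.11], [-0.84, 2.01], [0.21, 2.61], [-1.34, 4.49], [0.05, 2.63], [-2.56, 2.56]. Speed limits (rad/s): [2.57, 2.57, 3.14, 3.14, 3.14, 3.14].

### API

Orientations are given as a unit quaternion [x, y, z, w].
In Python, from plant import robot, optics, sign_off gives the robot as it stands.
- The arm moves only by the tool arm_command, never from a script. Its argument "commands" is text: rows parted by semicolons, each of 6 numbers parted by spaces: the shift along the tool's x, y, z in mm, then the turn, a rotation vector about the tool's x, y, z in degrees. A call has 1 to 8 rows; each row shifts and turns the pose as measured when the row begins, along the tool's axes as they then stand; what a row does not reach is not made up. A row lasts 1/10 s, in which the tool goes at most 50 mm and 8.59 degrees, less where a joint would pass 70% of its speed; a pose out of reach is approached as far as the arm can. A call with a gripper value outside its range is refused whole. "claw" is the finger opening in mm, from 0 to 91.2, set as the call begins (left out, the last holds). The fingers move at their own pace and stop on an object; the grip force is fixed at half the most. Time passes only in rows, so rows that do not move let the fingers close. It gives the time, the measured TCP pose, the force and the opening at its end, in the units of the state.
- robot.get_state(): the state, without advancing time (a new reading comes with each control period).
- optics.camera(name): name is "scene" or "side" or "wrist"; returns a dict with "img" (480x640x3 uint8, red, green, blue), "mtx" (3x3 intrinsics, pixels), "extrinsics" (4x4, takes a point from camera to world coordinates). Camera axes: x right, y down, z forward; pixel columns grow to the right and rows downward; lengths in m; the calibration is good to about 2 mm. The wrist camera is an equidistant fisheye: a pixel r from the principal point sees the ray r / f radians off the axis. A picture is of the moment at which its call begins. There is no depth.
- sign_off(): hands the job in, once; it reports no verdict.
The state is a dict: "time_s": time; "joint_positions": joint angles; "joint_velocities": joint speeds; "tau": joint torques, N m; "tool_pos": TCP position; "tcp_rot": TCP orientation; "wrist_force": force on the tool from outside, world axes, zero at the start; "moment": the same for the moment, N m; "opening": opening from 0.0 (shut) to 1.0 (fully open).
Only numpy, scipy, OpenCV 4.12 (cv2) and the standard library are available. Lean on these libraries where they do the work, as an engineer would, in place of code of your own. Each camera call takes 0.05 s, during which the arm holds its last target.

### The job

Set the jig's sliding guide to the carton: squeeze the two tabs of the black clamp collar together, turn it anticlockwise (seen from above) to its open end, and slide the guide so that it pushes the carton square against the sprung stop plate and pinches it there gently, with about 10 newtons and never near 20. Then, tabs still squeezed, turn the collar back home to its stop, let go so that both tabs spring out into their notches and the guide stays clamped with the carton held, and move clear. Leave the tape roll, the bottle and the cup alone.

Things in the scene. Friction and masses are not known exactly. Their poses are not given: they have to be found in the camera images.
- jig: Box-closing jig fixed on the bench: a grey flat bed 200 (x) by 420 (y) by 20 mm high; origin at the centre of its underside, z up. The sprung stop stands at its -y end, the sliding guide at its +y side, the carton between them.
- stop_rest (a point): Outermost place of the sprung stop's face, fixed in the jig at y = -160 mm, on the bed. The stop's upright aluminium plate (110 mm wide in x, 44 mm high) was bolted down with its face 0 to 30 mm from here towards +y; how far is not reported, feel for it. The plate gives towards -y: nothing below 4 N, then 4 N per mm, 12 mm travel.
- guide: Sliding guide on the jig: grey block 64 (x) by 74 (y) by 35 mm high; axes parallel to the jig's, origin on the collar's vertical axis at the bed's top. Slides along the jig's y only, 150 mm from its outermost place (origin at jig y = +95 mm) towards -y. Unclamped it drags with about 1 N (plus 8 N per m/s); clamped (collar home) it holds against about 20 N.
- guide_face (a point): Point at the middle of the foot of the guide's flat face that meets the carton, 45 mm from the guide's origin towards -y. The face plate is aluminium, upright, 110 mm wide (x), 46 mm high.
- collar_grip (a point): On the collar's vertical axis at the height to grip the tabs, 69 mm above the guide's origin, 89 mm above the bench. Black hub 25 mm across between two upright tabs on the guide's top. Steel ring wall around the tabs' feet, 56 mm across, top 66 mm above the bench; carton and face plate are no higher. Site axes turn with the collar: x runs from tab to tab.
- collar (a joint): Collar turn (rad): 0 = home, clamped, tabs along the jig's x, hard stop; grows anticlockwise from above to a hard stop at 1.1 = open. Locked at home unless both tabs are pressed in 5 mm or more. The clamp lets go bit by bit, fully only beyond 0.9, with up to 0.25 N m of resistance, and bites again bit by bit on the way back. Let go when open, it stays about there.
- tab_a (a joint): How far the tab on the collar's +x side is pressed in (m): 0 = out (in its notch), 0.0065 = fully in. Spring 4 N out to 10.5 N fully in. Released away from home, the ring keeps it in about 4 mm. Paddle 20 mm wide, 6 mm thick, 67 to 105 mm above the bench; flat outer faces 52 mm apart over both tabs when out, 39 mm fully squeezed.
- tab_b (a joint): The same for the like tab on the collar's -x side (m).
- carton: Closed cardboard box 100 (x) by 90 (y) by 45 mm high, about 0.12 kg, lying loose on the jig's bed between stop plate and guide, a little askew; origin at the centre of its underside.
- tape_roll: Bystander: empty cardboard tape core lying flat, 90 mm in diameter, 48 mm high; origin at the centre of its underside.
- glue_bottle: Bystander: white bottle 48 mm in diameter, 110 mm high; origin at the centre of its underside.
- steel_cup: Bystander: steel cup 68 mm in diameter, 70 mm high; origin at the centre of its underside.
There are look-alikes about, which are no part of the job. What is shaped like the carton but green or purple is not meant.

How it is judged:
By the outcome, as a careful person would: the job done as asked, in the order asked, and still so for the second after the job is handed in, with the robot touching nothing.
It also fails if it takes over 64 s, if anything falls off the work surface, if the arm or the gripper's body presses on something with over 40 N, if the wrist force passes 120 N, or if a joint passes its speed limit or range.

## Working session

There is one attempt and no reset: what is moved stays moved. The work goes in short steps, Python scripts to look and compute and a tool call to move; the robot and the scene stay as the last step left them, time stands still between calls to the robot, and variables do not carry over. Pictures are saved under pics/ and viewed, and the job is handed in when it is done.

Besides the shell and the picture viewer there is one more tool, called by a JSON object that holds its "method" and its "body". arm_command: Moves the arm, as the interface text tells. Its arguments: {"type":"object","properties":{"commands":{"type":"string"},"claw":{"type":"number"}},"required":["commands"]}

```bash
ls; mkdir -p pics; python3 - <<'E'
from plant import robot, optics
import cv2
s=robot.get_state()
for k,v in s.items(): print(k,v)
for n in ["scene","side","wrist"]:
    c=optics.camera(n); cv2.imwrite(f"pics/{n}0.png",c["img"][:,:,::-1])
    print(n,c["mtx"].tolist(),c["extrinsics"].round(4).tolist())
E
```

```text
pics
time_s 0.0
joint_positions [-1.31599040e+00  3.20281950e-01  1.56571281e+00 -2.14711109e-05
  1.25738232e+00 -1.99942113e-02]
joint_velocities [ 3.33183203e-04  6.50380647e-04  2.04749700e-05 -5.26873327e-04
  3.94302360e-04  6.86844729e-04]
tau [-1.88411213e-03 -4.12468386e+01 -2.31975675e+01  7.25331274e-02
  4.55052929e-02 -1.22748579e-04]
tool_pos [ 0.15598451 -0.55325084  0.40391258]
tcp_rot [ 9.90574603e-01  1.36971384e-01 -1.14650291e-04 -8.84878314e-04]
wrist_force [ 0.15597621 -0.22321105 -0.54338786]
moment [ 0.00387319 -0.01659583 -0.01199185]
opening 0.997420658978604
scene [[514.6554216517981, 0.0, 317.39321135477155], [0.0, 514.6554216517981, 238.74852734893273], [0.0, 0.0, 1.0]] [[-0.8008, 0.3252, -0.5029, 1.0932], [0.5989, 0.4268, -0.6776, 0.7017], [-0.0057, -0.8438, -0.5366, 0.6869], [0.0, 0.0, 0.0, 1.0]]
side [[537.903164170633, 0.0, 322.2527653130021], [0.0, 537.903164170633, 237.66270326802595], [0.0, 0.0, 1.0]] [[-0.9974, -0.0603, 0.0385, 0.4712], [-0.0695, 0.6889, -0.7215, 0.7589], [0.017, -0.7224, -0.6913, 0.8623], [0.0, 0.0, 0.0, 1.0]]
wrist [[371.64829954431775, 0.0, 314.2023327960463], [0.0, 371.64829954431775, 243.71020559462733], [0.0, 0.0, 1.0]] [[0.271, -0.9293, -0.2509, 0.2283], [-0.9626, -0.2621, -0.0689, -0.5339], [-0.0017, 0.2602, -0.9656, 0.3846], [0.0, 0.0, 0.0, 1.0]]
```

View pics/scene0.png

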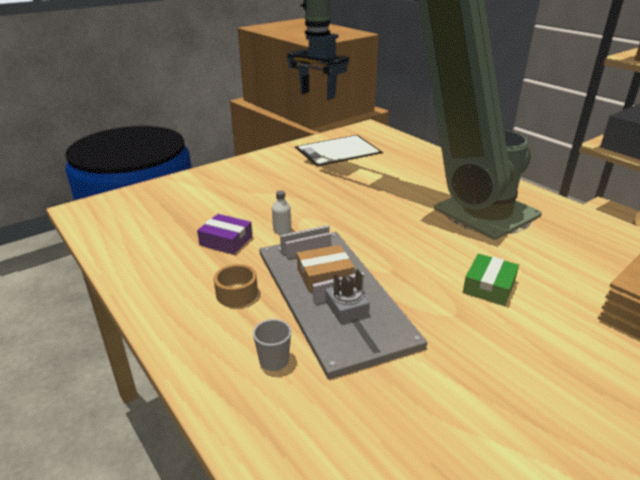

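View pics/side0.png

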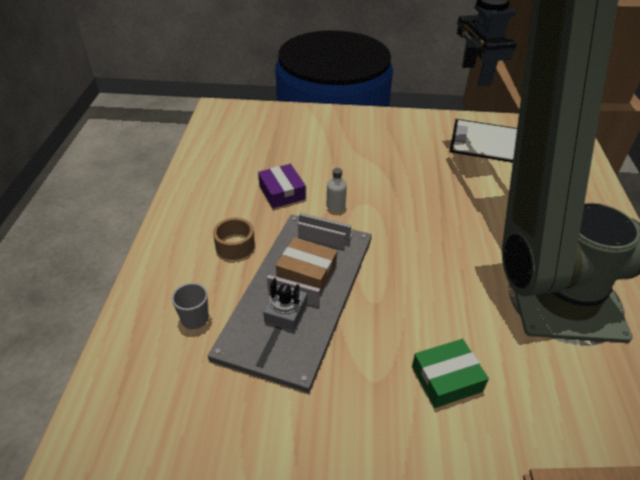

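View pics/wrist0.png

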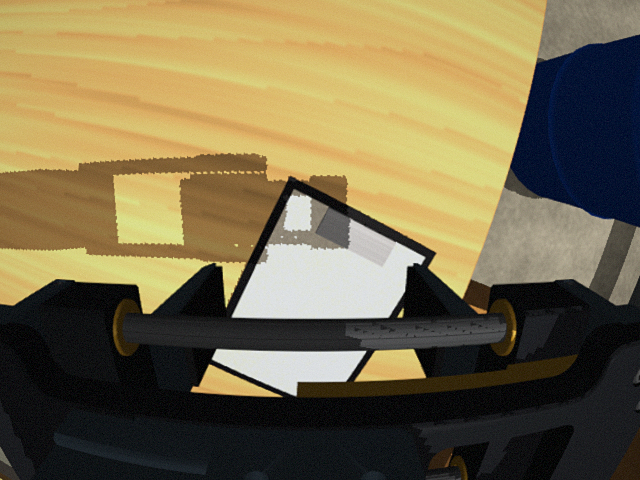

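The scene and side views show the jig: bed corners in the side view are near (293,216), (371,236), (309,381) and (212,357), and the collar is near (285,293). The tape roll is at (234,238), the cup at (192,305) and the bottle at (337,190). The wrist view shows only the clipboard. I'll zoom in and measure next.

```bash
cat > h.py <<'E'
import numpy as np, cv2
CAM={}
def cam(n,optics,save=None):
    c=optics.camera(n)
    if save: cv2.imwrite(save,c["img"][:,:,::-1])
    return c
def ray(c,uv,fish=False):
    K=c["mtx"];E=c["extrinsics"]
    x=(uv[0]-K[0,2])/K[0,0];y=(uv[1]-K[1,2])/K[1,1]
    if fish:
        r=np.hypot(x,y);d=np.array([x/r*np.sin(r),y/r*np.sin(r),np.cos(r)]) if r>1e-9 else np.array([0,0,1.])
    else: d=np.array([x,y,1.])
    d=E[:3,:3]@d
    return E[:3,3],d/np.linalg.norm(d)
def onz(c,uv,z,fish=False):
    o,d=ray(c,uv,fish);return o+d*(z-o[2])/d[2]
def proj(c,P,fish=False):
    E=c["extrinsics"];K=c["mtx"];p=E[:3,:3].T@(np.asarray(P)-E[:3,3])
    if fish:
        th=np.arctan2(np.hypot(p[0],p[1]),p[2]);ph=np.hypot(p[0],p[1]);q=p[:2]/ph*th
    else:q=p[:2]/p[2]
    return q*np.array([K[0,0],K[1,1]])+K[:2,2]
E
python3 - <<'E'
from plant import optics
from h import *
import pickle
for n,(x0,y0,x1,y1) in {"scene":(190,180,450,380),"side":(150,150,390,390)}.items():
    c=cam(n,optics);pickle.dump(c,open(n+".pkl","wb"))
    im=c["img"][:,:,::-1][y0:y1,x0:x1]
    s=3 if n=="scene" else 2.5
    cv2.imwrite(f"pics/{n}z.png",cv2.resize(im,None,fx=s,fy=s,interpolation=cv2.INTER_CUBIC))
    hsv=cv2.cvtColor(c["img"],cv2.COLOR_RGB2HSV)
    m=((hsv[...,1]<60)&(hsv[...,2]<150)).astype(np.uint8)
    roi=np.zeros_like(m);roi[y0:y1,x0:x1]=1;m*=roi
    cs,_=cv2.findContours(m,cv2.RETR_EXTERNAL,cv2.CHAIN_APPROX_NONE)
    cc=max(cs,key=cv2.contourArea);print(n,cv2.contourArea(cc))
    h=cv2.convexHull(cc);ap=cv2.approxPolyDP(h,4,True)[:,0]
    for p in ap: print(p,onz(c,p,0.02).round(4))
E
```

```text
scene 13162.0
[273 210] [ 0.4767 -0.3256  0.02  ]
[289 208] [ 0.4368 -0.3088  0.02  ]
[336 233] [ 0.416  -0.1339  0.02  ]
[424 339] [0.5181 0.2548 0.02  ]
[424 347] [0.5334 0.2692 0.02  ]
[328 377] [0.7157 0.2206 0.02  ]
[260 251] [ 0.6064 -0.179   0.02  ]
side 15901.5
[370 234] [ 0.4101 -0.1418  0.02  ]
[309 389] [0.5146 0.2639 0.02  ]
[209 359] [0.7018 0.2174 0.02  ]
[291 215] [ 0.5972 -0.1911  0.02  ]
[326 219] [ 0.5137 -0.1843  0.02  ]
```

View pics/scenez.png

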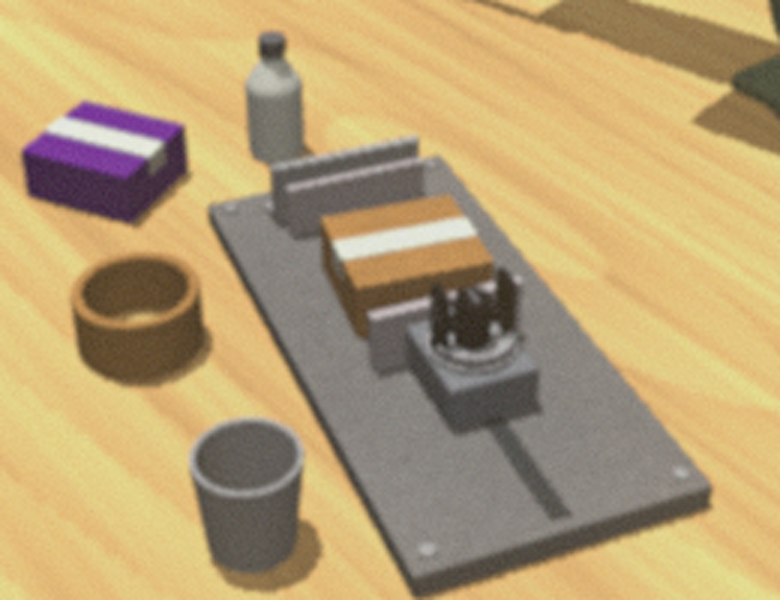

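View pics/sidez.png

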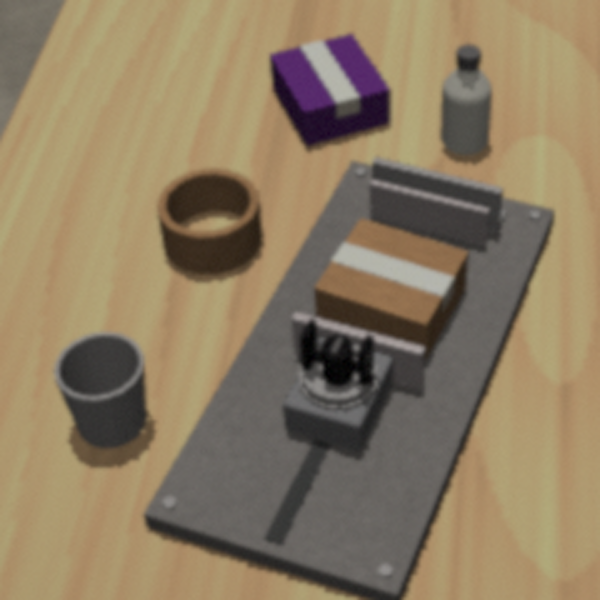

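```bash
cat > fit.py <<'E'
from h import *
import pickle
from scipy.optimize import least_squares
C={n:pickle.load(open(n+".pkl","rb")) for n in("scene","side")}
hx,hy=.1,.21
L=[("side",(209.2,356.8),(hx,hy)),("side",(292,215.6),(hx,-hy)),("side",(371.2,234),(-hx,-hy)),("side",(310.4,384.4),(-hx,hy)),
("scene",(426.3,343.3),(-hx,hy)),("scene",(328.7,373.5),(hx,hy)),("scene",(260.3,249),(hx,-hy)),("scene",(336,232.7),(-hx,-hy))]
def T(p,q):
    c,s=np.cos(p[2]),np.sin(p[2]);return np.array([p[0]+c*q[0]-s*q[1],p[1]+s*q[0]+c*q[1]])
P=[(onz(C[n],uv,.02)[:2],q) for n,uv,q in L]
f=lambda p:np.concatenate([w-T(p,q) for w,q in P])
r=least_squares(f,[.56,.04,-.25])
print(r.x,np.degrees(r.x[2]));print((r.fun.reshape(-1,2)*1000).round(1))
# collar grip: approximate tab tops pixel midpoints z=.105
for n,uv in(("side",(150+338/2.5,150+335/2.5)),("scene",(190+476/3,180+285/3))):
    w=onz(C[n],uv,.105)[:2]-r.x[:2];c,s=np.cos(r.x[2]),np.sin(r.x[2])
    print(n,"collar jig",(c*w[0]+s*w[1]).round(4),(-s*w[0]+c*w[1]).round(4))
E
python3 fit.py
```

```text
[ 0.55836189  0.03695165 -0.25987326] -14.889640747437253
[[ -6.5  -1.5]
 [ -6.5   2.5]
 [ -0.4  -1.8]
 [ -2.8 -11. ]
 [  7.3  -0.4]
 [  1.    1. ]
 [  0.4   5.9]
 [  7.3   5.3]]
side collar jig -0.0013 0.0641
scene collar jig 0.0008 0.0709
```

{"method": "arm_command", "body": {"commands": "36 -32 0 0 0 0;36 -32 0 0 0 0;36 -32 0 0 0 0;36 -32 0 0 0 0;36 -32 0 0 0 0;36 -32 0 0 0 0;36 -32 0 0 0 0;36 -32 0 0 0 0"}}

```text
time_s: 1.05
tool_pos: [0.3683, -0.223, 0.4027]
tcp_rot: [0.991, 0.131, 0.001, 0.001]
wrist_force: [0.5, -0.0, 0.2]
opening: 1.002
```

{"method": "arm_command", "body": {"commands": "36 -32 0 0 0 0;36 -32 0 0 0 0;36 -32 0 0 0 0;36 -32 0 0 0 0;36 -32 0 0 0 0;36 -32 0 0 0 0;36 -32 0 0 0 0;36 -32 0 0 0 0"}}

```text
time_s: 1.85
tool_pos: [0.5844, 0.114, 0.4035]
tcp_rot: [0.991, 0.132, 0.002, 0.003]
wrist_force: [0.5, -0.8, 0.0]
opening: 1.0
```

{"method": "arm_command", "body": {"commands": "0 0 0 0 0 -8.5;0 0 0 0 0 -8.5;0 0 0 0 0 -8.5;0 0 0 0 0 -8.5;0 0 0 0 0 -8.5;0 0 0 0 0 -8.5;0 0 0 0 0 -8.5;0 0 0 0 0 0"}}

```text
time_s: 2.65
tool_pos: [0.5876, 0.122, 0.3998]
tcp_rot: [0.79, 0.613, -0.0, 0.002]
wrist_force: [0.9, 0.3, 0.7]
opening: 0.997
```

```bash
cat > look.py <<'E'
import sys,pickle
from plant import optics,robot
from h import *
from scipy.spatial.transform import Rotation as R
tag=sys.argv[1]
c=cam("wrist",optics,f"pics/w{tag}.png");s=robot.get_state()
pickle.dump((c,s),open(f"w{tag}.pkl","wb"))
Rm=R.from_quat(s["tcp_rot"]).as_matrix()
print(s["time_s"],s["tool_pos"],s["joint_positions"].round(3) if hasattr(s["joint_positions"],"round") else s["joint_positions"])
print(Rm.round(4)); 
print("tool y ang",np.degrees(np.arctan2(Rm[1,1],Rm[0,1])))
for d in (.172,): print("grasp px",proj(c,np.array(s["tool_pos"])+Rm[:,2]*d,True))
print("F",s["wrist_force"],s["moment"])
E
python3 look.py 1
```

```text
2.7 [0.58763791 0.12196087 0.39978072] [ 0.186  0.362  1.513 -0.004  1.265  0.442]
[[ 0.2514  0.9679  0.0022]
 [ 0.9679 -0.2514 -0.0032]
 [-0.0025  0.003  -1.    ]]
tool y ang -14.557744281915689
grasp px [309.99232984 312.20116771]
F [0.1464509  0.20930623 0.59099527] [-0.00694702 -0.0858659  -0.01977548]
```

View pics/w1.png

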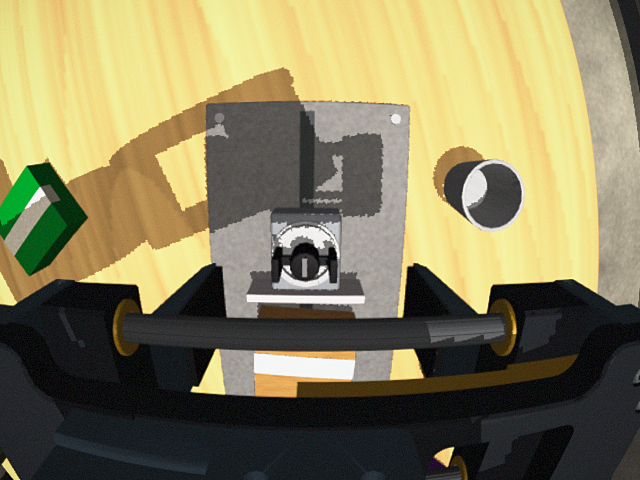

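The wrist view looks straight at the jig: the collar hub is near (305,262), the tabs near (277,265) and (333,265), and the bed's +y corners near (206,104) and (409,105). I'll zoom in to measure.

```bash
python3 - <<'E'
import pickle
from h import *
c,s=pickle.load(open("w1.pkl","rb"))
im=c["img"][:,:,::-1]
cv2.imwrite("pics/w1z.png",cv2.resize(im[200:310,240:370],None,fx=6,fy=5.4,interpolation=cv2.INTER_CUBIC))
def q(uv,z): return onz(c,uv,z,True).round(4)
a=q((206.5,104.5),.02);b=q((409,105),.02);print("corners",a,b,np.linalg.norm(a-b))
d=(b-a)/np.linalg.norm(b-a);print("ang",np.degrees(np.arctan2(d[1],d[0])))
m=(a+b)/2; yv=np.array([-d[1],d[0],0]); print("jig origin",m-.21*yv)
# bed side edges fit
hsv=cv2.cvtColor(c["img"],cv2.COLOR_RGB2HSV)
g=(hsv[...,1]<60)
for side in(0,1):
    pts=[]
    for v in range(112,260,4):
        row=g[v,190:430]; idx=np.where(row)[0]
        # outermost long run from edge
        u=190+(idx[0] if side==0 else idx[-1]); pts.append(q((u+(0 if side==0 else 1),v+.5),.02))
    P=np.array(pts)[:,:2].astype(np.float32)
    l=cv2.fitLine(P,cv2.DIST_HUBER,0,.001,.001).ravel();print("edge",side,l,np.degrees(np.arctan2(l[1],l[0]))) 
E
```

```text
corners [0.5174 0.2603 0.02  ] [0.7085 0.2097 0.02  ] 0.19768553310750894
ang -14.830600308882172
jig origin [0.55919796 0.03199577 0.02      ]
edge 0 [0.2588634  0.96591395 0.49648377 0.18255135] 74.99737
edge 1 [0.26015097 0.96556795 0.68846214 0.13268109] 74.920975
```

View pics/w1z.png

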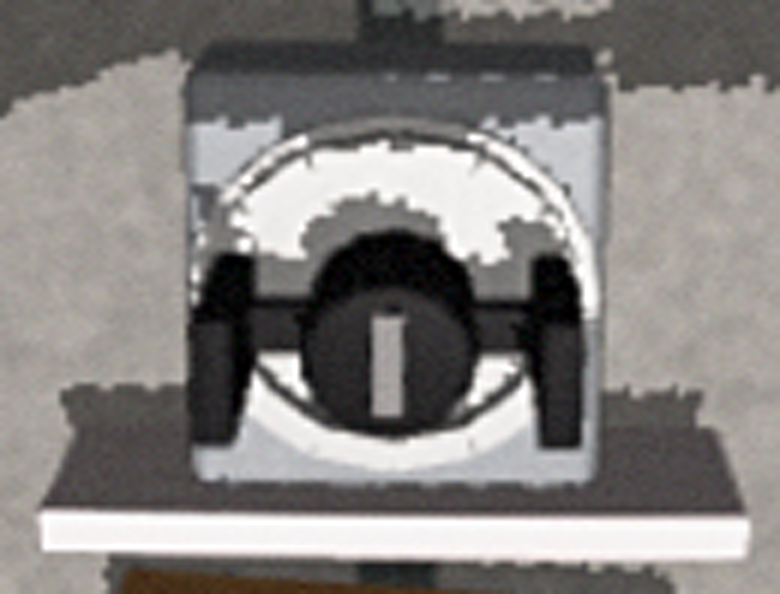

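```bash
python3 - <<'E'
import pickle
from h import *
c,s=pickle.load(open("w1.pkl","rb"))
def q(x,y,z): return onz(c,(240+x/6,200+y/5.4),z,True)
a,b=q(190,383,.105),q(582,384,.105);print(a,b,np.linalg.norm(a-b),"mid",(a+b)/2)
print("tab len",np.linalg.norm(q(190,320,.105)-q(190,445,.105)),np.linalg.norm(q(581,320,.105)-q(581,447,.105)))
# face plate top corners z=.066
p,r=q(40,555,.066),q(748,557,.066);print("face",p,r,np.linalg.norm(p-r),(p+r)/2,np.degrees(np.arctan2(*(r-p)[[1,0]])))
m=(a+b)/2
d=(p-r)/np.linalg.norm(p-r);
th=np.radians(-15);y=np.array([-np.sin(th),np.cos(th)]);x=np.array([np.cos(th),np.sin(th)])
g=((p+r)/2)[:2]+.045*y;print("collar from face",g)
t=np.array(s["tool_pos"]);e=m[:2]-t[:2];print("delta jig x,y",e@x,e@y)
for o in ([.55919796,.03199577],): print("collar in jig",(m[:2]-o)@x,(m[:2]-o)@y)
# edges: centre line offset
E=np.array([[0.49648,.18255],[.68846,.13268]]);print("edges in jig x rel. collar",(E-m[:2])@x)
E
```

```text
[0.55187157 0.10654432 0.105     ] [0.60163564 0.09360313 0.105     ] 0.051419228399980706 mid [0.5767536  0.10007373 0.105     ]
tab len 0.019368307102953654 0.019621500112016476
face [0.51194817 0.06978383 0.066     ] [0.6184869  0.04214972 0.066     ] 0.11006427737421907 [0.56521754 0.05596678 0.066     ] -14.540984785890766
collar from face [0.57686439 0.09943344]
delta jig x,y -0.004848623821557619 -0.023958421765838966
collar in jig -0.0006624220921391773 0.07030198988308452
edges in jig x rel. collar [-0.09888478  0.09946097]
```

{"method": "arm_command", "body": {"commands": "-12 -2.5 0 0.17 0.14 0.3;-12 -2.5 15 0 0 0;0 0 25 0 0 0;0 0 25 0 0 0;0 0 12 0 0 0;0 0 0 0 0 0"}}

```text
time_s: 3.3
tool_pos: [0.5749, 0.0959, 0.3219]
tcp_rot: [0.797, 0.604, 0.001, 0.001]
wrist_force: [-0.3, 0.2, -0.8]
opening: 0.995
```

```bash
python3 look.py 2
```

```text
3.35 [0.57512731 0.09602777 0.32281882] [ 1.460e-01  3.930e-01  1.669e+00 -1.000e-03  1.076e+00  4.200e-01]
[[ 2.702e-01  9.628e-01  3.400e-03]
 [ 9.628e-01 -2.702e-01 -4.000e-04]
 [ 5.000e-04  3.300e-03 -1.000e+00]]
tool y ang -15.67890757683363
grasp px [310.98395623 312.61348609]
F [-0.57367917  0.18759562  0.09336339] [-0.03019833 -0.10033023  0.04756562]
```

View pics/w2.png

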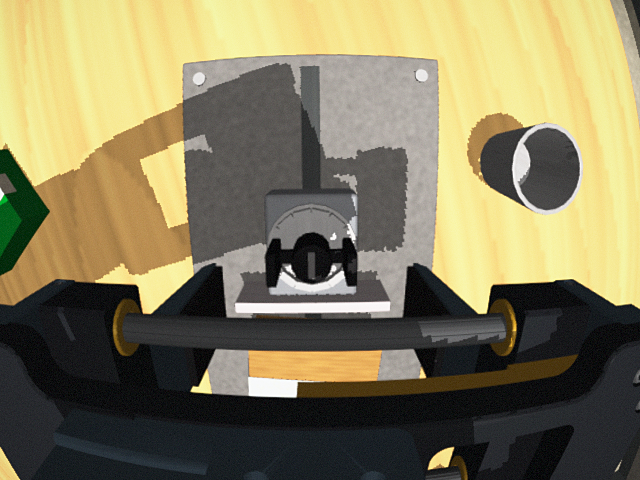

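```bash
python3 - <<'E'
import pickle
from h import *
c,s=pickle.load(open("w2.pkl","rb"))
im=c["img"][:,:,::-1]
cv2.imwrite("pics/w2z.png",cv2.resize(im[200:300,250:370],None,fx=6,fy=6,interpolation=cv2.INTER_CUBIC))
E
```

```text
(no output)
```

View pics/w2z.png

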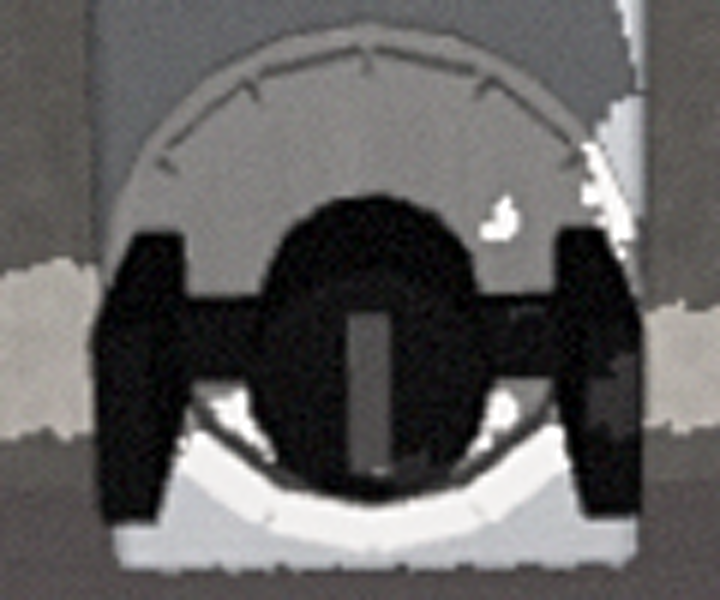

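{"method": "arm_command", "body": {"commands": "0 0 0 0 0 0"}}

```text
time_s: 3.45
tool_pos: [0.5755, 0.0959, 0.3238]
tcp_rot: [0.797, 0.604, 0.002, 0.002]
wrist_force: [1.0, -0.1, 1.1]
opening: 1.001
```

{"method": "arm_command", "body": {"commands": "0 0 0 0 0 0"}}

```text
time_s: 3.55
tool_pos: [0.5757, 0.0959, 0.3249]
tcp_rot: [0.797, 0.604, 0.003, 0.002]
wrist_force: [-0.7, -0.1, 0.6]
opening: 0.997
```

{"method": "arm_command", "body": {"commands": "0 0 0 0 0 0"}}

```text
time_s: 3.65
tool_pos: [0.576, 0.096, 0.3259]
tcp_rot: [0.797, 0.604, 0.004, 0.003]
wrist_force: [1.2, 0.4, -0.7]
opening: 1.004
```

```bash
python3 - <<'E'
import pickle
from h import *
c,s=pickle.load(open("w2.pkl","rb"))
def q(x,y,z): return onz(c,(250+x/6,200+y/6),z,True)
a,b=q(96,420,.105),q(642,420,.105);print(np.linalg.norm(a-b),"mid",(a+b)/2,np.degrees(np.arctan2(*(b-a)[[1,0]])))
print("len",np.linalg.norm(q(96,325,.105)-q(98,522,.105)))
a,b=q(96,335,.105),q(642,330,.105);print(np.degrees(np.arctan2(*(b-a)[[1,0]])))
a,b=q(100,522,.105),q(640,517,.105);print(np.degrees(np.arctan2(*(b-a)[[1,0]])))
m=np.array([.5768,.0998]);
E
```

```text
0.05142158278854316 mid [0.57688545 0.10022979 0.105     ] -15.719834230172475
len 0.01970836309471237
-15.179570298947622
-15.140268023558207
```

{"method": "arm_command", "body": {"commands": "4 -0.5 1 0.6 -0.2 -0.6;0 -0.3 12 0.13 -0.04 0;0 -0.3 12 0.13 -0.04 0;0 -0.3 12 0.13 -0.04 0;0 -0.3 12 0.13 -0.04 0;0 -0.3 1 0.13 -0.04 0"}}

```text
time_s: 4.25
tool_pos: [0.5747, 0.1011, 0.2721]
tcp_rot: [0.794, 0.608, -0.006, -0.004]
wrist_force: [-1.2, 0.6, 0.0]
opening: 0.998
```

```bash
cat > st.py <<'E'
import sys
from plant import optics,robot
from h import *
from scipy.spatial.transform import Rotation as R
n=int(sys.argv[1]) if len(sys.argv)>1 else 4
th=np.radians(-15.0);X=np.array([np.cos(th),np.sin(th),0]);Y=np.array([-np.sin(th),np.cos(th),0])
F=[];M=[];P=[];Z=[];A=[]
for i in range(n):
    s=robot.get_state();F.append(s["wrist_force"]);M.append(s["moment"]);P.append(s["tool_pos"])
    Rm=R.from_quat(s["tcp_rot"]).as_matrix();Z.append(Rm[:,2]);A.append(np.degrees(np.arctan2(Rm[1,1],Rm[0,1])))
    optics.camera("side")
F,M,P,Z=map(np.array,(F,M,P,Z))
f=F.mean(0);p=P.mean(0);z=Z.mean(0)
g=p+.172*z-np.array([.5768,.1000,.089])
print("t",round(s["time_s"],2),"grasp-collar0 jig x,y,z mm",(np.array([g@X,g@Y,g[2]])*1e3).round(2),"range",(np.ptp(P,axis=0)*1e3).round(2))
print("tilt deg (zx,zy jig)",np.degrees([z@X,z@Y]).round(2),"tool y ang",np.mean(A).round(2),"open mm",round(s["opening"]*91.2,1))
print("F jig",np.array([f@X,f@Y,f[2]]).round(2),"sd",F.std(0).round(2),"M",M.mean(0).round(3),"joints",np.round(s["joint_positions"],2))
E
python3 st.py 4
```

```text
t 4.4 grasp-collar0 jig x,y,z mm [-4.17  0.05 12.16] range [0.85 0.11 2.3 ]
tilt deg (zx,zy jig) [-0.74 -0.21] tool y ang -15.07 open mm 91.0
F jig [-0.66 -0.5   0.  ] sd [0.42 0.77 0.62] M [-0.024 -0.07  -0.002] joints [0.15 0.45 1.72 0.   0.98 0.42]
```

```bash
python3 st.py 3; python3 st.py 3
```

```text
t 4.55 grasp-collar0 jig x,y,z mm [-2.95  0.55 14.1 ] range [0.07 0.02 0.42]
tilt deg (zx,zy jig) [-0.52 -0.12] tool y ang -15.07 open mm 91.2
F jig [ 0.02 -0.14 -0.02] sd [0.43 0.33 0.42] M [-0.029 -0.091 -0.004] joints [0.15 0.44 1.72 0.   0.99 0.42]
t 4.7 grasp-collar0 jig x,y,z mm [-3.01  0.54 14.28] range [0.09 0.02 0.1 ]
tilt deg (zx,zy jig) [-0.51 -0.12] tool y ang -15.06 open mm 91.0
F jig [ 0.1  -0.23  0.45] sd [0.17 0.34 0.3 ] M [-0.015 -0.105 -0.032] joints [0.15 0.44 1.72 0.   0.99 0.42]
```

{"method": "arm_command", "body": {"commands": "-0.3 0.7 8 -0.2 0.05 0.1;-0.2 0.5 8 -0.2 0.05 0"}}

```text
time_s: 4.95
tool_pos: [0.5768, 0.1005, 0.2596]
tcp_rot: [0.794, 0.608, 0.001, 0.0]
wrist_force: [0.3, 0.4, -0.2]
opening: 1.001
```

```bash
python3 st.py 4;python3 st.py 3
```

```text
t 5.1 grasp-collar0 jig x,y,z mm [-0.46  0.37 -2.16] range [0.45 0.11 1.43]
tilt deg (zx,zy jig) [-0.04  0.01] tool y ang -15.17 open mm 90.9
F jig [-0.14 -0.18 -0.28] sd [0.29 0.45 0.51] M [-0.023 -0.055 -0.001] joints [0.15 0.46 1.74 0.   0.94 0.42]
t 5.25 grasp-collar0 jig x,y,z mm [-0.05  0.62 -1.21] range [0.16 0.06 0.54]
tilt deg (zx,zy jig) [0.01 0.04] tool y ang -15.17 open mm 90.8
F jig [ 0.21  0.37 -0.12] sd [0.48 0.52 0.21] M [-0.045 -0.086  0.033] joints [0.15 0.46 1.74 0.   0.94 0.42]
```

{"method": "arm_command", "body": {"commands": "-0.6 -0.2 0.5 0.1 -0.03 -0.15;0 -0.2 1 0.1 -0.03 0;0 -0.2 1 0.1 -0.03 0;0 -0.2 1 0.1 -0.03 0;0 -0.2 1 0.1 -0.03 0", "claw": 56}}

```text
time_s: 5.8
tool_pos: [0.5759, 0.1003, 0.256]
tcp_rot: [0.793, 0.609, -0.003, -0.003]
wrist_force: [-0.0, -0.9, 0.6]
opening: 0.622
```

```bash
python3 st.py 4; python3 look.py 3
```

```text
t 5.95 grasp-collar0 jig x,y,z mm [-2.21 -0.24 -5.04] range [0.08 0.03 0.19]
tilt deg (zx,zy jig) [-0.43 -0.08] tool y ang -15.0 open mm 56.2
F jig [ 0.01 -0.29  0.02] sd [0.13 0.8  0.36] M [-0.048 -0.098  0.021] joints [0.15 0.46 1.74 0.   0.94 0.41]
6.05 [0.57596945 0.10022764 0.25611673] [0.152 0.465 1.743 0.002 0.941 0.413]
[[ 2.589e-01  9.659e-01 -7.200e-03]
 [ 9.659e-01 -2.589e-01  7.000e-04]
 [-1.200e-03 -7.100e-03 -1.000e+00]]
tool y ang -15.004150288183018
grasp px [310.06428131 312.24445274]
F [-0.21900285  0.0321855  -0.03354156] [-0.08133715 -0.060868   -0.05464818]
```

View pics/w3.png

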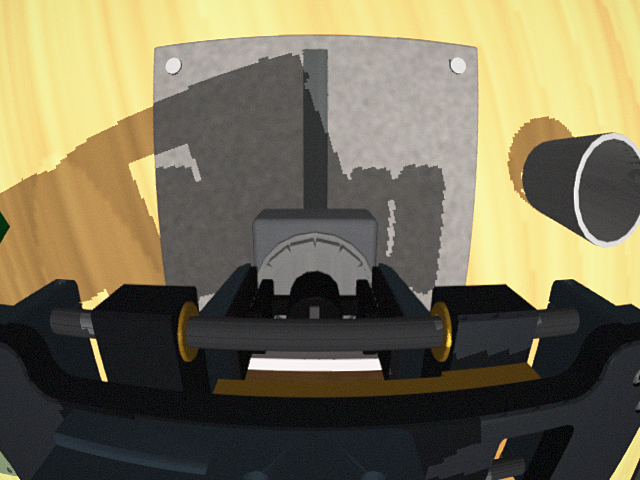

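The wrist view shows the fingers either side of the tabs, with the hub at (315,290) centred between them. The fingertips are about 5 mm too low, so I'll raise them before squeezing.

{"method": "arm_command", "body": {"commands": "0 0.9 -5 -0.4 0.08 0"}}

```text
time_s: 6.15
tool_pos: [0.5766, 0.1, 0.2607]
tcp_rot: [0.793, 0.609, -0.001, -0.0]
wrist_force: [0.0, -0.8, 0.6]
opening: 0.614
```

```bash
python3 st.py 3; python3 st.py 3
```

```text
t 6.25 grasp-collar0 jig x,y,z mm [-0.23 -0.03  0.33] range [0.08 0.09 1.04]
tilt deg (zx,zy jig) [-0.04 -0.  ] tool y ang -15.01 open mm 55.9
F jig [-1.05 -0.37 -0.3 ] sd [0.97 0.69 1.04] M [ 0.016  0.073 -0.008] joints [0.15 0.46 1.74 0.   0.95 0.41]
t 6.4 grasp-collar0 jig x,y,z mm [-0.18  0.05  0.4 ] range [0.03 0.03 0.14]
tilt deg (zx,zy jig) [-0.02  0.01] tool y ang -15.01 open mm 55.9
F jig [-1.27  0.25  1.26] sd [0.19 0.19 0.83] M [ 0.049  0.203 -0.02 ] joints [0.15 0.46 1.74 0.   0.95 0.41]
```

{"method": "arm_command", "body": {"commands": "0 0 0 0 0 0;0 0 0 0 0 0;0 0 0 0 0 0;0 0 0 0 0 0", "claw": 30}}

```text
time_s: 6.85
tool_pos: [0.5755, 0.1004, 0.2615]
tcp_rot: [0.793, 0.609, -0.001, -0.002]
wrist_force: [-1.0, 0.2, -0.2]
opening: 0.416
```

```bash
python3 st.py 4; python3 st.py 3
```

```text
t 7.0 grasp-collar0 jig x,y,z mm [-2.05  0.04  0.48] range [0.05 0.04 0.05]
tilt deg (zx,zy jig) [-0.25 -0.01] tool y ang -15.03 open mm 38.0
F jig [-2.14 -0.07  1.77] sd [0.8  0.43 1.21] M [ 0.071  0.322 -0.009] joints [0.15 0.46 1.74 0.   0.95 0.41]
t 7.15 grasp-collar0 jig x,y,z mm [-2.02  0.03  0.49] range [0.02 0.   0.01]
tilt deg (zx,zy jig) [-0.25 -0.  ] tool y ang -15.04 open mm 38.1
F jig [-2.74 -0.24  2.27] sd [0.19 0.47 0.13] M [0.099 0.371 0.   ] joints [0.15 0.46 1.74 0.   0.95 0.41]
```

{"method": "arm_command", "body": {"commands": "0 -1.1 0.3 -0.25 0 0"}}

```text
time_s: 7.3
tool_pos: [0.5747, 0.1006, 0.2614]
tcp_rot: [0.794, 0.608, 0.0, 0.0]
wrist_force: [-2.8, -0.6, 5.7]
opening: 0.424
```

```bash
python3 st.py 4; python3 st.py 3
```

```text
t 7.45 grasp-collar0 jig x,y,z mm [-2.18  0.04  0.45] range [0.15 0.04 0.01]
tilt deg (zx,zy jig) [0.04 0.  ] tool y ang -15.03 open mm 38.3
F jig [-2.18 -0.71  3.81] sd [0.44 0.47 1.08] M [0.021 0.41  0.001] joints [ 0.15  0.46  1.74 -0.    0.94  0.42]
t 7.6 grasp-collar0 jig x,y,z mm [-2.18  0.04  0.44] range [0.03 0.06 0.03]
tilt deg (zx,zy jig) [0.03 0.  ] tool y ang -15.03 open mm 38.2
F jig [-2.35 -0.68  4.  ] sd [0.67 0.24 0.39] M [ 0.006  0.443 -0.017] joints [ 0.15  0.46  1.74 -0.    0.94  0.42]
```

{"method": "arm_command", "body": {"commands": "0 0 0 0 0 -4;0 0 0 0 0 -6;0 0 0 0 0 -6;0 0 0 0 0 -6;0 0 0 0 0 -6"}}

```text
time_s: 8.15
tool_pos: [0.5747, 0.1005, 0.2615]
tcp_rot: [0.617, 0.787, 0.0, -0.0]
wrist_force: [-3.1, 0.3, 4.2]
opening: 0.421
```

```bash
python3 st.py 4
```

```text
t 8.3 grasp-collar0 jig x,y,z mm [-2.13  0.03  0.44] range [0.01 0.03 0.04]
tilt deg (zx,zy jig) [0.02 0.04] tool y ang 13.77 open mm 38.1
F jig [-3.19 -0.52  3.37] sd [0.3  0.25 0.51] M [ 0.001  0.27  -0.076] joints [ 0.15  0.46  1.74  0.    0.94 -0.08]
```

{"method": "arm_command", "body": {"commands": "0 0 0 0 0 -6;0 0 0 0 0 -6;0 0 0 0 0 -6;0 0 0 0 0 -6;0 0 0 0 0 -6"}}

```text
time_s: 8.85
tool_pos: [0.5745, 0.1004, 0.2615]
tcp_rot: [0.393, 0.92, 0.001, 0.0]
wrist_force: [-4.1, -0.2, 3.9]
opening: 0.42
```

```bash
python3 st.py 4
```

```text
t 9.0 grasp-collar0 jig x,y,z mm [-2.12  0.22  0.49] range [0.01 0.1  0.05]
tilt deg (zx,zy jig) [0.07 0.15] tool y ang 43.7 open mm 38.0
F jig [-4.78 -1.41  3.99] sd [0.68 0.32 0.33] M [ 0.472 -0.176 -0.304] joints [ 0.15  0.46  1.74  0.    0.94 -0.61]
```

{"method": "arm_command", "body": {"commands": "0 0 0 0 0 -3;0 0 0 0 0 -2"}}

```text
time_s: 9.25
tool_pos: [0.5744, 0.1004, 0.2615]
tcp_rot: [0.356, 0.935, 0.001, 0.0]
wrist_force: [-1.7, 1.2, 3.3]
opening: 0.417
```

```bash
python3 st.py 6; python3 look.py 4
```

```text
t 9.5 grasp-collar0 jig x,y,z mm [-2.29  0.22  0.44] range [0.09 0.08 0.05]
tilt deg (zx,zy jig) [0.04 0.13] tool y ang 48.33 open mm 38.3
F jig [-3.13  0.    3.92] sd [0.9  0.35 0.51] M [ 0.085  0.205 -0.14 ] joints [ 0.15  0.46  1.74  0.    0.94 -0.69]
9.6 [0.57436264 0.10049269 0.26142677] [ 0.153  0.455  1.744  0.002  0.941 -0.692]
[[-7.473e-01  6.645e-01  1.400e-03]
 [ 6.645e-01  7.473e-01  2.100e-03]
 [ 3.000e-04  2.500e-03 -1.000e+00]]
tool y ang 48.35922635461239
grasp px [312.19992727 308.79130775]
F [-4.00962376  0.53171728  3.85165021] [ 0.09532319  0.16302281 -0.18384855]
```

View pics/w4.png

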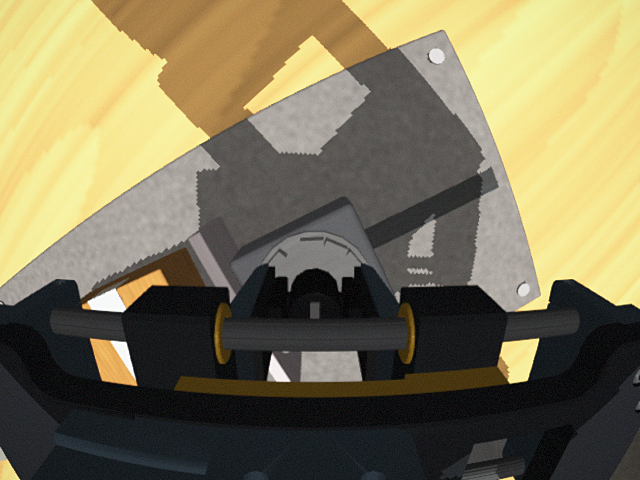

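```bash
python3 - <<'E'
import pickle
from h import *
th=np.radians(-15);X=np.array([np.cos(th),np.sin(th)]);Y=np.array([-np.sin(th),np.cos(th)]);o=np.array([.5587,.0312])
for n,l in {"side":[(150+370/2.5,150+183/2.5),(150+490/2.5,150+211/2.5)],"scene":[(190+288/3,180+188/3),(190+422/3,180+163/3)]}.items():
    c=pickle.load(open(n+".pkl","rb"))
    for uv in l:
        w=onz(c,uv,.064)[:2]-o;print(n,w@X,w@Y)
E
```

```text
side 0.05102853150616544 -0.13837792060966358
side -0.05924360761296957 -0.14027831714981168
scene 0.05323387155191115 -0.1364394194482246
scene -0.05265417121808081 -0.1309426116013097
```

{"method": "arm_command", "body": {"commands": "-0.9 -1.8 0 0 0 0;-1.8 -3.6 0 0 0 0;-2.2 -4.5 0 0 0 0;-2.2 -4.5 0 0 0 0;-2.2 -4.5 0 0 0 0;-2.2 -4.5 0 0 0 0;-1.8 -3.6 0 0 0 0;-0.9 -1.8 0 0 0 0"}}

```text
time_s: 10.4
tool_pos: [0.5667, 0.0743, 0.2614]
tcp_rot: [0.358, 0.934, 0.009, 0.001]
wrist_force: [-3.0, 5.7, 3.5]
opening: 0.42
```

```bash
python3 st.py 4; python3 look.py 5
```

```text
t 10.55 grasp-collar0 jig x,y,z mm [ -2.57 -24.48   0.4 ] range [0.05 0.11 0.05]
tilt deg (zx,zy jig) [0.16 1.01] tool y ang 48.01 open mm 38.3
F jig [-3.86  3.71  3.15] sd [0.43 0.69 0.23] M [ 0.585  0.192 -0.041] joints [ 0.11  0.44  1.77  0.02  0.92 -0.74]
10.65 [0.56674482 0.07425431 0.26135816] [ 0.106  0.439  1.774  0.019  0.92  -0.743]
[[-0.7435  0.6687  0.0072]
 [ 0.6687  0.7434  0.0159]
 [ 0.0053  0.0166 -0.9998]]
tool y ang 48.029243001925416
grasp px [312.18264516 308.77963516]
F [-2.76944739  4.26455507  3.25869508] [ 0.52415321  0.18036058 -0.03066643]
```

View pics/w5.png

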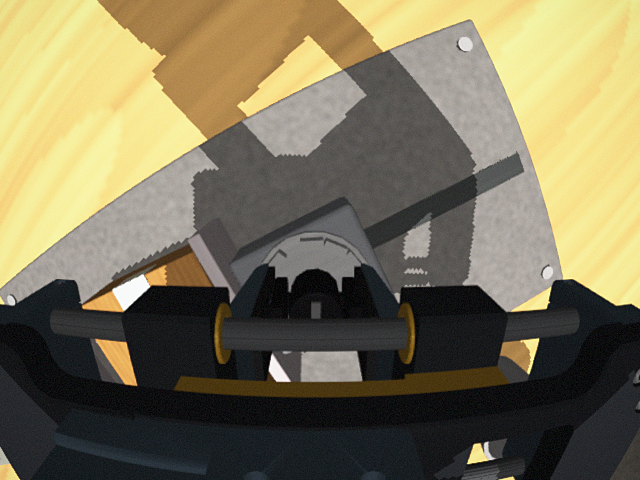

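```bash
cat > zoom.py <<'E'
import sys,pickle
from plant import optics
from h import *
t=sys.argv[1]
for n,(x0,y0,x1,y1) in {"scene":(240,200,400,320),"side":(240,190,400,310)}.items():
    c=cam(n,optics);pickle.dump(c,open(n+t+".pkl","wb"))
    cv2.imwrite(f"pics/{n}{t}.png",cv2.resize(c["img"][y0:y1,x0:x1,::-1],None,fx=4.5,fy=4.5,interpolation=cv2.INTER_CUBIC))
E
python3 zoom.py 5
```

```text
(no output)
```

View pics/scene5.png

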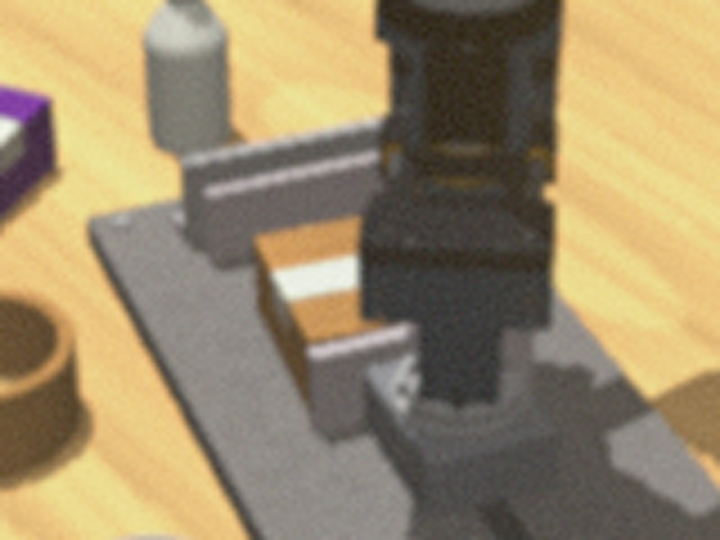

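View pics/side5.png

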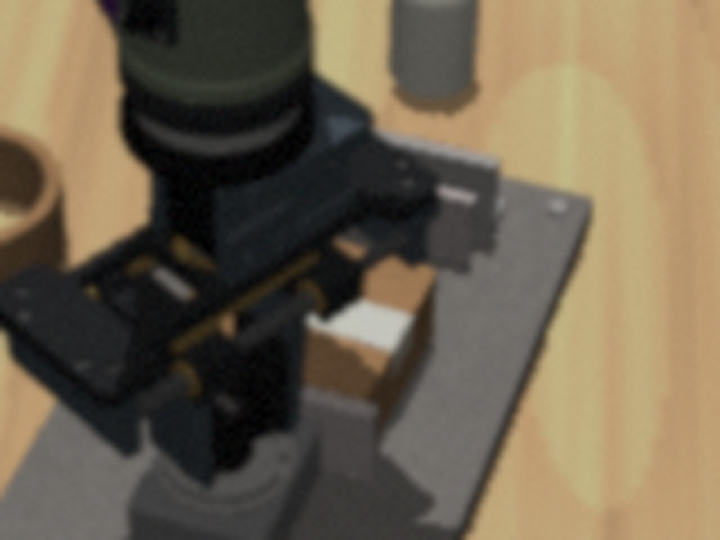

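{"method": "arm_command", "body": {"commands": "0 0 0 0.45 -0.15 -0.15;-0.9 -1.8 0 0.45 -0.15 -0.15;-1.4 -2.7 0 0.12 -0.04 0;-1.4 -2.7 0 0.12 -0.04 0;-1.4 -2.7 0 0.12 -0.04 0;-1.4 -2.7 0 0.12 -0.04 0;-0.9 -1.8 0 0.12 -0.04 0;-0.5 -0.9 0 0.12 -0.04 0"}}

```text
time_s: 11.55
tool_pos: [0.5639, 0.0623, 0.2614]
tcp_rot: [0.359, 0.933, 0.001, 0.0]
wrist_force: [-2.7, 5.4, 2.0]
opening: 0.422
```

```bash
python3 st.py 4
```

```text
t 11.7 grasp-collar0 jig x,y,z mm [ -2.5  -39.33   0.41] range [0.02 0.04 0.02]
tilt deg (zx,zy jig) [0.07 0.14] tool y ang 47.94 open mm 38.4
F jig [-4.08  3.67  2.94] sd [0.15 0.57 0.66] M [ 0.933  0.045 -0.046] joints [ 0.09  0.43  1.78  0.    0.92 -0.75]
```

{"method": "arm_command", "body": {"commands": "0.4 -0.2 -0.3 0.15 -0.05 -0.15;-0.9 -1.8 0 0.12 -0.04 0;-1.4 -2.7 0 0.12 -0.04 0;-1.4 -2.7 0 0.12 -0.04 0;-1.4 -2.7 0 0.12 -0.04 0;-1.4 -2.7 0 0.12 -0.04 0;-0.9 -1.8 0 0.12 -0.04 0;-0.5 -0.9 0 0.12 -0.04 0"}}

```text
time_s: 12.55
tool_pos: [0.5604, 0.049, 0.2615]
tcp_rot: [0.36, 0.933, -0.002, 0.001]
wrist_force: [-2.5, 4.1, 1.8]
opening: 0.421
```

```bash
python3 st.py 4; python3 zoom.py 6
```

```text
t 12.7 grasp-collar0 jig x,y,z mm [ -2.5  -54.4    0.44] range [0.04 0.09 0.03]
tilt deg (zx,zy jig) [ 0.06 -0.26] tool y ang 47.82 open mm 38.1
F jig [-3.43  3.3   1.84] sd [0.48 0.24 0.27] M [ 1.075 -0.116 -0.075] joints [ 0.07  0.43  1.79 -0.01  0.92 -0.76]
```

View pics/scene6.png

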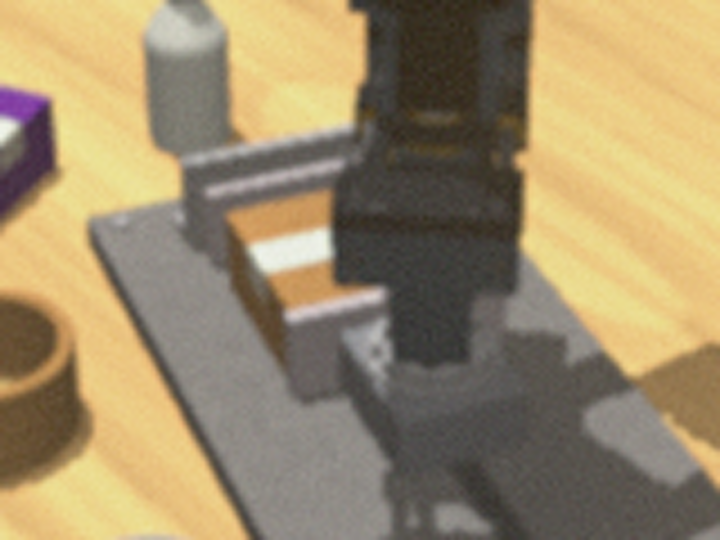

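View pics/side6.png

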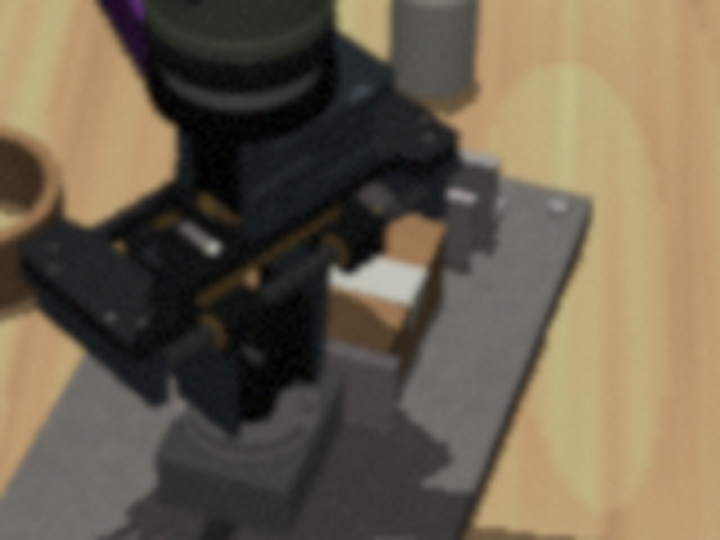

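{"method": "arm_command", "body": {"commands": "-0.7 -1.3 0 0 0 -0.15;-0.7 -1.3 0 0 0 0;-0.7 -1.3 0 0 0 0"}}

```text
time_s: 13.15
tool_pos: [0.5594, 0.0454, 0.2614]
tcp_rot: [0.359, 0.933, -0.001, 0.001]
wrist_force: [-2.1, 4.7, 2.0]
opening: 0.42
```

```bash
python3 st.py 4
```

```text
t 13.3 grasp-collar0 jig x,y,z mm [ -2.5  -57.86   0.43] range [0.03 0.17 0.03]
tilt deg (zx,zy jig) [ 0.05 -0.16] tool y ang 47.93 open mm 38.1
F jig [-3.63  3.54  2.12] sd [0.34 0.25 0.21] M [ 1.097 -0.119 -0.124] joints [ 0.06  0.43  1.8  -0.    0.92 -0.77]
```

{"method": "arm_command", "body": {"commands": "-0.7 -1.3 0 0.1 0 0;-0.7 -1.3 0 0.1 0 0;-0.7 -1.3 0 0.1 0 0"}}

```text
time_s: 13.65
tool_pos: [0.5586, 0.0413, 0.2615]
tcp_rot: [0.359, 0.933, -0.003, 0.0]
wrist_force: [-2.2, 4.9, 1.4]
opening: 0.414
```

```bash
python3 st.py 4
```

```text
t 13.8 grasp-collar0 jig x,y,z mm [ -2.46 -62.68   0.46] range [0.06 0.22 0.03]
tilt deg (zx,zy jig) [-0.04 -0.38] tool y ang 47.9 open mm 38.4
F jig [-2.99  3.33  1.7 ] sd [0.22 0.63 0.39] M [ 1.041 -0.24  -0.106] joints [ 0.05  0.43  1.8  -0.01  0.92 -0.78]
```

{"method": "arm_command", "body": {"commands": "-0.7 -1.3 0 -0.1 0 0;-0.7 -1.3 0 0 0 0;-0.7 -1.3 0 0 0 0"}}

```text
time_s: 14.15
tool_pos: [0.5575, 0.0374, 0.2614]
tcp_rot: [0.359, 0.933, -0.002, 0.0]
wrist_force: [-2.0, 5.9, 1.3]
opening: 0.417
```

```bash
python3 st.py 4
```

```text
t 14.3 grasp-collar0 jig x,y,z mm [ -2.47 -66.24   0.46] range [0.06 0.21 0.03]
tilt deg (zx,zy jig) [-0.02 -0.21] tool y ang 47.88 open mm 37.9
F jig [-3.28  4.39  1.68] sd [0.32 0.57 0.31] M [ 1.104 -0.236 -0.101] joints [ 0.05  0.42  1.8  -0.    0.92 -0.79]
```

{"method": "arm_command", "body": {"commands": "-0.7 -1.3 0 0 0 0;-0.7 -1.3 0 0 0 0;-0.7 -1.3 0 0 0 0"}}

```text
time_s: 14.65
tool_pos: [0.5565, 0.0335, 0.2614]
tcp_rot: [0.359, 0.933, -0.001, -0.0]
wrist_force: [-1.4, 4.9, 1.2]
opening: 0.414
```

```bash
python3 st.py 4
```

```text
t 14.8 grasp-collar0 jig x,y,z mm [ -2.48 -70.13   0.45] range [0.05 0.2  0.02]
tilt deg (zx,zy jig) [-0.03 -0.17] tool y ang 47.88 open mm 38.3
F jig [-2.78  4.    1.62] sd [0.47 0.44 0.44] M [ 1.093 -0.227 -0.092] joints [ 0.04  0.42  1.8  -0.    0.92 -0.79]
```

{"method": "arm_command", "body": {"commands": "-0.7 -1.3 0 0 0 0;-0.7 -1.3 0 0 0 0"}}

```text
time_s: 15.05
tool_pos: [0.5558, 0.0309, 0.2614]
tcp_rot: [0.359, 0.933, -0.001, -0.0]
wrist_force: [-1.6, 5.3, 1.6]
opening: 0.419
```

```bash
python3 st.py 4
```

```text
t 15.2 grasp-collar0 jig x,y,z mm [ -2.46 -72.76   0.45] range [0.04 0.19 0.01]
tilt deg (zx,zy jig) [-0.03 -0.15] tool y ang 47.89 open mm 38.0
F jig [-3.18  3.87  1.89] sd [0.67 0.6  0.19] M [ 1.095 -0.194 -0.096] joints [ 0.04  0.42  1.81 -0.    0.92 -0.8 ]
```

{"method": "arm_command", "body": {"commands": "-0.7 -1.3 0 0 0 0;-0.7 -1.3 0 0 0 0"}}

```text
time_s: 15.45
tool_pos: [0.5553, 0.0288, 0.2615]
tcp_rot: [0.36, 0.933, 0.0, -0.0]
wrist_force: [-1.0, 10.4, 0.7]
opening: 0.418
```

```bash
python3 st.py 4; python3 zoom.py 7
```

```text
t 15.6 grasp-collar0 jig x,y,z mm [ -2.44 -74.27   0.46] range [0.03 0.07 0.02]
tilt deg (zx,zy jig) [-0.03  0.01] tool y ang 47.84 open mm 38.0
F jig [-3.12  8.07  1.16] sd [0.23 1.12 0.39] M [ 1.845 -0.319 -0.084] joints [ 0.03  0.42  1.81  0.    0.91 -0.8 ]
```

View pics/scene7.png

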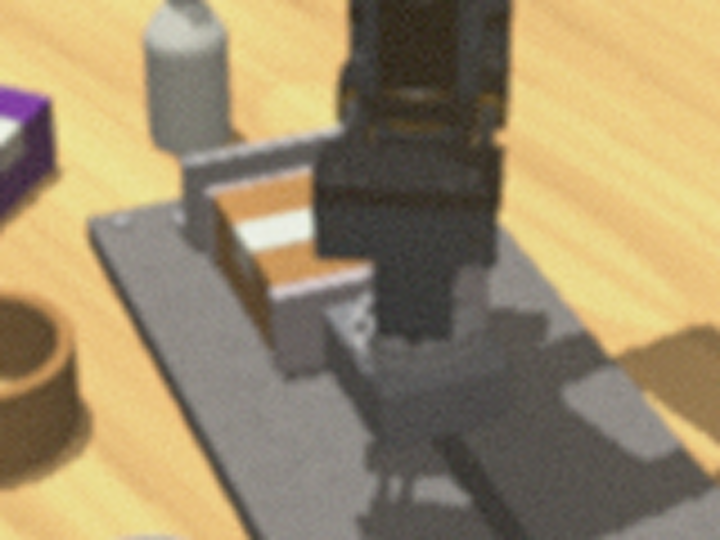

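Carton is flush against the stop face in the scene view (plate edge about (210,185), carton corner at the plate), and the force jumped from about 3.8 N of drag to 8 N. I'll continue in small steps.

{"method": "arm_command", "body": {"commands": "-0.8 -1.6 0 0 0 0"}}

```text
time_s: 15.85
tool_pos: [0.5551, 0.0283, 0.2615]
tcp_rot: [0.36, 0.933, 0.001, -0.0]
wrist_force: [-0.8, 10.8, 1.0]
opening: 0.418
```

```bash
python3 st.py 5
```

```text
t 16.05 grasp-collar0 jig x,y,z mm [ -2.44 -74.43   0.46] range [0.01 0.1  0.05]
tilt deg (zx,zy jig) [-0.02  0.17] tool y ang 47.81 open mm 38.2
F jig [-3.35  9.46  0.73] sd [0.3  0.76 0.26] M [ 1.996 -0.389 -0.061] joints [ 0.03  0.42  1.81  0.    0.91 -0.81]
```

{"method": "arm_command", "body": {"commands": "-0.8 -1.6 0 0 0 0"}}

```text
time_s: 16.2
tool_pos: [0.5549, 0.0277, 0.2615]
tcp_rot: [0.36, 0.933, 0.003, -0.0]
wrist_force: [-0.6, 10.8, 0.7]
opening: 0.42
```

```bash
python3 st.py 5
```

```text
t 16.4 grasp-collar0 jig x,y,z mm [ -2.46 -74.5    0.45] range [0.04 0.06 0.06]
tilt deg (zx,zy jig) [-0.01  0.33] tool y ang 47.77 open mm 38.5
F jig [-3.2   9.97  0.67] sd [0.52 0.51 0.27] M [ 1.951 -0.369 -0.06 ] joints [ 0.03  0.42  1.81  0.01  0.91 -0.81]
```

{"method": "arm_command", "body": {"commands": "-1 -2 0 0.15 -0.05 0"}}

```text
time_s: 16.55
tool_pos: [0.5547, 0.027, 0.2614]
tcp_rot: [0.361, 0.933, 0.003, -0.0]
wrist_force: [-0.0, 12.7, -0.1]
opening: 0.417
```

```bash
python3 st.py 5
```

```text
t 16.75 grasp-collar0 jig x,y,z mm [ -2.45 -75.02   0.46] range [0.04 0.06 0.04]
tilt deg (zx,zy jig) [-0.   0.4] tool y ang 47.71 open mm 38.3
F jig [-3.27 11.54 -0.05] sd [0.65 0.45 0.46] M [ 2.282 -0.45  -0.043] joints [ 0.03  0.42  1.81  0.01  0.91 -0.81]
```

{"method": "arm_command", "body": {"commands": "-1.2 -2.4 0 0.15 -0.05 0"}}

```text
time_s: 16.9
tool_pos: [0.5545, 0.0263, 0.2614]
tcp_rot: [0.361, 0.932, 0.005, -0.0]
wrist_force: [0.0, 14.1, -0.1]
opening: 0.42
```

```bash
python3 st.py 5
```

```text
t 17.1 grasp-collar0 jig x,y,z mm [ -2.45 -75.47   0.45] range [0.04 0.08 0.02]
tilt deg (zx,zy jig) [0.   0.52] tool y ang 47.63 open mm 38.0
F jig [-3.53 13.27  0.11] sd [0.75 0.37 0.25] M [ 2.53  -0.482 -0.025] joints [ 0.02  0.42  1.81  0.01  0.91 -0.81]
```

{"method": "arm_command", "body": {"commands": "-1.25 -2.4 0 0.15 -0.08 5;-1.45 -2.3 0 0.14 -0.1 6;-1.7 -2.1 0 0.13 -0.1 6"}}

```text
time_s: 17.45
tool_pos: [0.5541, 0.0247, 0.2615]
tcp_rot: [0.501, 0.865, 0.008, -0.002]
wrist_force: [1.0, 14.5, 0.7]
opening: 0.419
```

```bash
python3 st.py 5
```

```text
t 17.65 grasp-collar0 jig x,y,z mm [ -2.23 -75.81   0.47] range [0.01 0.06 0.03]
tilt deg (zx,zy jig) [0.06 0.95] tool y ang 29.93 open mm 38.1
F jig [-2.93 14.19  0.35] sd [0.63 0.21 0.4 ] M [ 2.582 -0.384 -0.03 ] joints [ 0.02  0.42  1.81  0.02  0.91 -0.52]
```

{"method": "arm_command", "body": {"commands": "-1.6 -1.6 0 0.1 -0.1 6;-1.7 -1.4 0 0.1 -0.1 6;-1.8 -1.2 0 0.08 -0.12 6"}}

```text
time_s: 18.0
tool_pos: [0.5538, 0.0237, 0.2614]
tcp_rot: [0.634, 0.774, 0.01, -0.004]
wrist_force: [1.3, 13.1, 1.0]
opening: 0.419
```

```bash
python3 st.py 5
```

```text
t 18.2 grasp-collar0 jig x,y,z mm [ -2.22 -75.9    0.45] range [0.02 0.06 0.02]
tilt deg (zx,zy jig) [0.07 1.27] tool y ang 11.41 open mm 38.1
F jig [-2.63 12.85  0.34] sd [0.43 0.24 0.61] M [ 2.339 -0.167 -0.015] joints [ 0.02  0.42  1.81  0.03  0.9  -0.2 ]
```

{"method": "arm_command", "body": {"commands": "-1.6 -0.8 0 0.04 -0.1 6;-1.4 -0.5 0 0.04 -0.1 6;-1.2 -0.3 0 0.02 -0.1 6"}}

```text
time_s: 18.55
tool_pos: [0.5538, 0.0232, 0.2614]
tcp_rot: [0.749, 0.662, 0.011, -0.006]
wrist_force: [-0.5, 8.6, 1.3]
opening: 0.418
```

```bash
python3 st.py 5
```

```text
t 18.75 grasp-collar0 jig x,y,z mm [ -2.22 -75.85   0.43] range [0.02 0.07 0.02]
tilt deg (zx,zy jig) [0.05 1.43] tool y ang -6.99 open mm 38.3
F jig [-2.3   9.48  1.11] sd [0.53 0.79 0.37] M [1.689 0.052 0.009] joints [0.01 0.42 1.82 0.03 0.9  0.12]
```

{"method": "arm_command", "body": {"commands": "-1 -0.1 0 0.01 -0.1 5;-0.8 0 0 0 -0.1 4;-0.6 0 0 0 -0.1 2"}}

```text
time_s: 19.1
tool_pos: [0.554, 0.0235, 0.2614]
tcp_rot: [0.809, 0.587, 0.009, -0.007]
wrist_force: [0.3, 9.0, 1.6]
opening: 0.42
```

```bash
python3 st.py 5
```

```text
t 19.3 grasp-collar0 jig x,y,z mm [ -2.17 -75.73   0.46] range [0.02 0.04 0.05]
tilt deg (zx,zy jig) [0.03 1.36] tool y ang -17.95 open mm 38.2
F jig [-2.59  8.25  1.44] sd [0.52 0.34 0.45] M [1.451 0.022 0.944] joints [0.02 0.42 1.81 0.03 0.9  0.31]
```

{"method": "arm_command", "body": {"commands": "0 0 0 0 0 0"}}

```text
time_s: 19.45
tool_pos: [0.554, 0.0239, 0.2614]
tcp_rot: [0.807, 0.59, 0.009, -0.007]
wrist_force: [-0.1, 3.9, 2.6]
opening: 0.42
```

```bash
python3 st.py 3
```

```text
t 19.55 grasp-collar0 jig x,y,z mm [ -2.19 -75.56   0.45] range [0.02 0.03 0.02]
tilt deg (zx,zy jig) [0.03 1.29] tool y ang -17.62 open mm 37.9
F jig [-1.84  4.66  2.02] sd [0.54 0.81 0.44] M [0.888 0.181 0.868] joints [0.02 0.42 1.81 0.03 0.9  0.31]
```

{"method": "arm_command", "body": {"commands": "0.3 0 0 0 0 0"}}

```text
time_s: 19.7
tool_pos: [0.5542, 0.0242, 0.2614]
tcp_rot: [0.806, 0.592, 0.008, -0.006]
wrist_force: [-2.1, 3.9, 2.6]
opening: 0.42
```

```bash
python3 st.py 4; python3 look.py 8
```

```text
t 19.85 grasp-collar0 jig x,y,z mm [ -2.17 -75.48   0.45] range [0.04 0.11 0.03]
tilt deg (zx,zy jig) [0.03 1.22] tool y ang -17.44 open mm 38.3
F jig [-2.53  3.53  2.31] sd [0.67 0.46 0.24] M [0.622 0.209 0.804] joints [0.02 0.42 1.81 0.03 0.91 0.31]
19.95 [0.55411175 0.02401483 0.26141397] [0.017 0.416 1.814 0.027 0.905 0.307]
[[ 3.016e-01  9.534e-01  6.200e-03]
 [ 9.532e-01 -3.016e-01  2.100e-02]
 [ 2.190e-02 -5.000e-04 -9.998e-01]]
tool y ang -17.555111048050072
grasp px [310.03623689 312.44666394]
F [-0.95097701  3.87074509  2.38342975] [0.57892492 0.19274765 0.8481843 ]
```

View pics/w8.png

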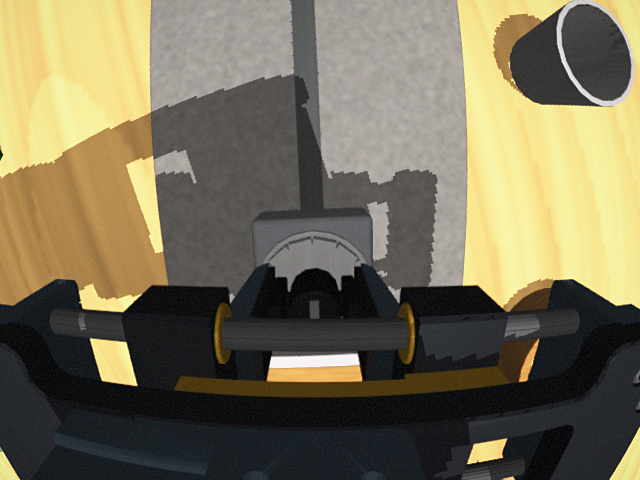

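{"method": "arm_command", "body": {"commands": "0.2 0 0 0 0.2 -1;0.2 0 0 0 0.2 -0.5"}}

```text
time_s: 20.15
tool_pos: [0.5539, 0.0234, 0.2613]
tcp_rot: [0.798, 0.602, 0.01, -0.008]
wrist_force: [-2.1, -0.4, 2.7]
opening: 0.417
```

```bash
python3 st.py 4
```

```text
t 20.3 grasp-collar0 jig x,y,z mm [ -2.2  -75.43   0.42] range [0.02 0.04 0.04]
tilt deg (zx,zy jig) [0.01 1.5 ] tool y ang -15.94 open mm 38.3
F jig [-1.97 -1.14  2.75] sd [0.48 0.21 0.06] M [-0.322  0.381  0.322] joints [0.01 0.42 1.81 0.03 0.9  0.27]
```

{"method": "arm_command", "body": {"commands": "0 0 0 0 0 0;0 0 0 0 0 0;0 0 0 0 0 0;0 0 0 0 0 0;0 0 0 0 0 0", "claw": 72}}

```text
time_s: 20.85
tool_pos: [0.5549, 0.0231, 0.2609]
tcp_rot: [0.8, 0.6, 0.012, -0.008]
wrist_force: [0.1, 0.8, -1.2]
opening: 0.785
```

```bash
python3 st.py 4; python3 look.py 9
```

```text
t 21.0 grasp-collar0 jig x,y,z mm [-7.600e-01 -7.508e+01 -2.000e-02] range [0.09 0.02 0.03]
tilt deg (zx,zy jig) [0.17 1.62] tool y ang -16.21 open mm 71.9
F jig [0.   0.34 0.11] sd [0.59 0.62 0.8 ] M [-0.048 -0.084 -0.002] joints [0.01 0.42 1.81 0.03 0.9  0.28]
21.1 [0.55474953 0.02313279 0.26093378] [0.014 0.417 1.814 0.034 0.901 0.276]
[[ 0.2787  0.9603  0.0098]
 [ 0.96   -0.2789  0.0264]
 [ 0.0281  0.0021 -0.9996]]
tool y ang -16.191892776446817
grasp px [309.91389056 312.36777443]
F [-0.14967337 -0.26071687 -0.2790834 ] [-0.09979477 -0.08215969 -0.03202777]
```

View pics/w9.png

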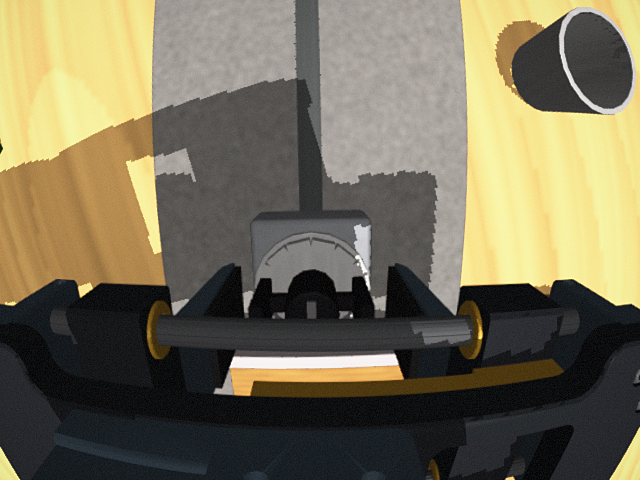

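{"method": "arm_command", "body": {"commands": "0 0 -8 0 0 0;0 0 -15 0 0 0;0 0 -20 0 0 0;0 0 -25 0 0 0;0 0 -25 0 0 0;0 0 -20 0 0 0;20 0 -10 0 0 0;20 0 0 0 0 0", "claw": 91}}

```text
time_s: 21.9
tool_pos: [0.5642, 0.0572, 0.3941]
tcp_rot: [0.801, 0.599, 0.013, -0.007]
wrist_force: [0.9, -0.3, 0.1]
opening: 0.995
```

```bash
python3 st.py 3; python3 look.py 10; python3 - <<'E'
import pickle
from h import *
c,s=pickle.load(open("w10.pkl","rb"))
cv2.imwrite("pics/w10z.png",cv2.resize(c["img"][200:310,240:370,::-1],None,fx=6,fy=5.4,interpolation=cv2.INTER_CUBIC))
E
```

```text
t 22.0 grasp-collar0 jig x,y,z mm [ -0.41 -38.35 132.66] range [0.67 2.34 1.33]
tilt deg (zx,zy jig) [0.26 1.67] tool y ang -16.32 open mm 90.7
F jig [0.66 0.42 0.55] sd [0.55 0.69 0.81] M [-0.027 -0.101  0.013] joints [0.08 0.31 1.61 0.03 1.21 0.35]
22.1 [0.56365793 0.05708568 0.39141703] [0.074 0.313 1.609 0.026 1.211 0.349]
[[ 2.803e-01  9.599e-01  7.100e-03]
 [ 9.596e-01 -2.804e-01  2.510e-02]
 [ 2.610e-02 -2.000e-04 -9.997e-01]]
tool y ang -16.28362995556905
grasp px [309.4626674  313.29004513]
F [ 0.24988578 -1.09690991 -0.10029306] [-0.05586184 -0.04835352 -0.04641873]
```

View pics/w10.png

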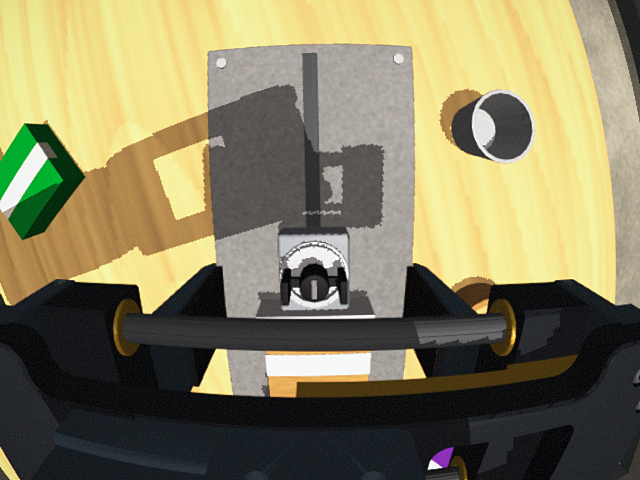

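View pics/w10z.png

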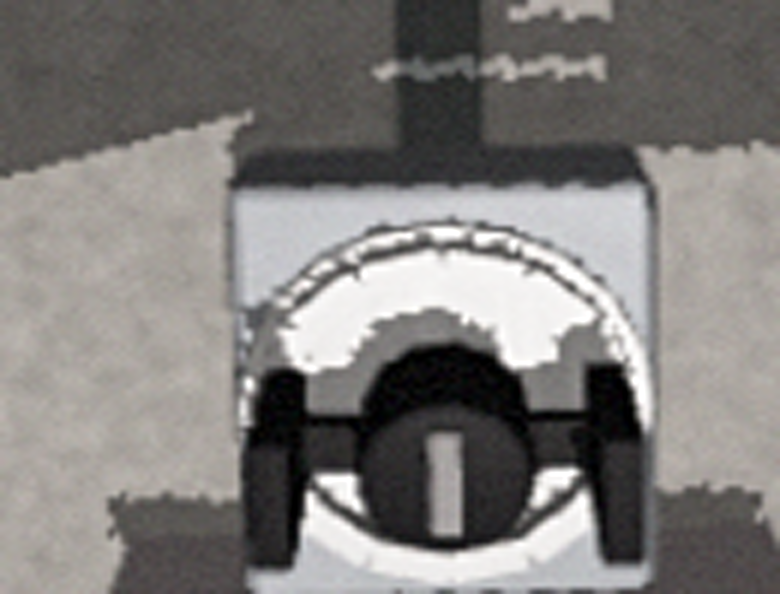

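{"method": "arm_command", "body": {"commands": "30 0 -20 0 0 0;40 0 -30 0 0 0;40 0 -30 0 0 0;40 0 -20 0 0 0;40 0 0 0 0 0;20 0 0 0 0 0;0 0 0 0 0 0"}}

```text
time_s: 22.8
tool_pos: [0.6238, 0.2562, 0.496]
tcp_rot: [0.803, 0.596, 0.005, -0.009]
wrist_force: [-0.2, -0.3, 0.1]
opening: 0.995
```

```bash
python3 st.py 2; python3 zoom.py 11; python3 - <<'E'
import pickle
from h import *
th=np.radians(-15);X=np.array([np.cos(th),np.sin(th)]);Y=np.array([-np.sin(th),np.cos(th)])
c,s=pickle.load(open("w10.pkl","rb"))
q=lambda x,y:onz(c,(240+x/6,200+y/5.4),.105,True)
a,b=q(247,500),q(643,500);m=(a+b)[:2]/2
print(np.linalg.norm(a-b),m,(m-[.5768,.1])@X,(m-[.5768,.1])@Y,np.degrees(np.arctan2(*(b-a)[[1,0]])))
E
```

```text
t 22.85 grasp-collar0 jig x,y,z mm [  3.54 165.52 234.88] range [0.24 1.11 0.27]
tilt deg (zx,zy jig) [-0.47  1.03] tool y ang -16.78 open mm 91.1
F jig [-0.37 -0.1   0.03] sd [0.18 0.32 0.11] M [-0.084 -0.081  0.034] joints [0.37 0.45 1.14 0.02 1.55 0.66]
0.05129099032061503 [0.55744633 0.02810707] -8.695456937702567e-05 -0.07445233512001823 -16.26896280693846
```

View pics/scene11.png

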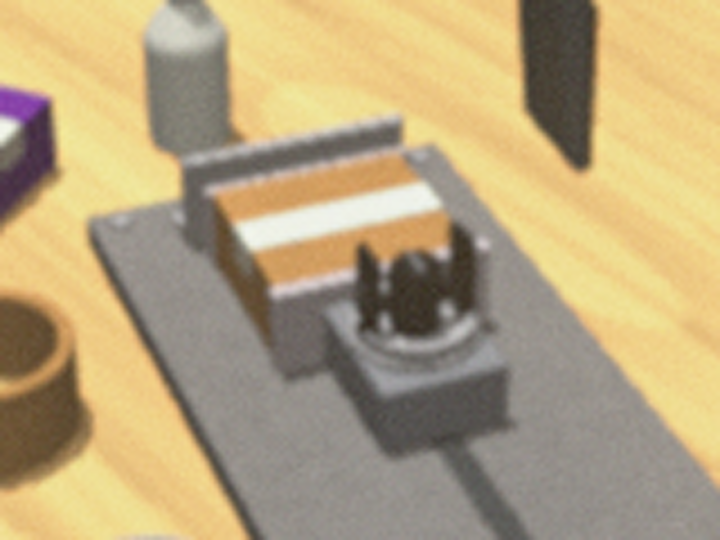

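View pics/side11.png

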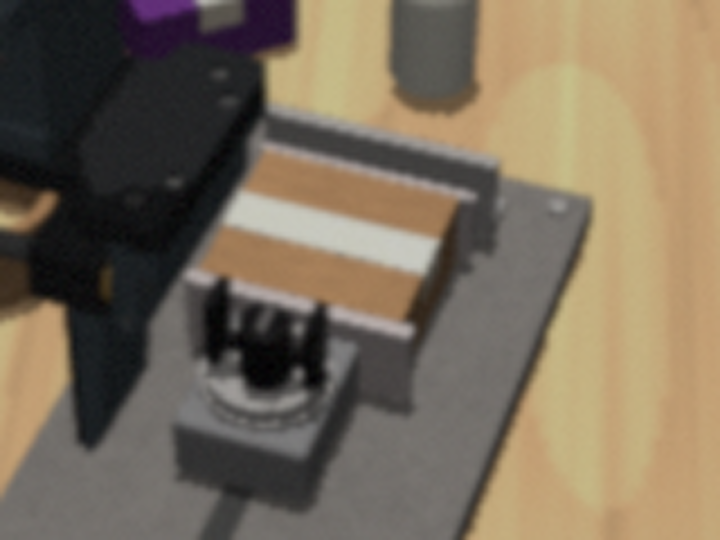

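```bash
python3 -c "
from plant import sign_off
print(sign_off())"
```

```text
the job is handed in; nothing more can be done
None
```

I opened the collar with its tabs squeezed (about 1.1 rad) and slid the guide about 75 mm, pushing the carton square against the stop. I then turned the collar home until it hit its stop, let go, moved clear and handed in at about 23 s.

**Pinch:** I put it at about 10–11 N, by two indirect estimates.
- **By force:** the wrist read 13–14 N while pushing, of which about 3.8 N was drag before contact.
- **By position:** the guide travelled about 1.4–1.8 mm past the point where the plate began to give, with a slope of about 4 N/mm.

**Last checks:**
- **Pictures:** both tabs are out (51.3 mm over their faces, 52 mm nominal) and lie along the jig's x. The carton is flush between guide face and stop plate. The bottle and tape roll, seen in part, look undisturbed, and the cup looked unmoved earlier during the retreat.
- **Wrist force:** near zero, with nothing touched.

**Disagreements:**
- **Drag:** it measured 3–4 N, well above the stated 1 N. I took it as friction, partly from side load.
- **Collar position:** the camera put the collar about 2 mm off in x from where the squeeze centred it.
- **Guide shift:** the final picture gave about 74.5 mm, against 75.4–75.9 mm from the arm. That may be camera error (calibration is good to 2 mm). A real 1 mm slip back would lower the pinch by about 4 N, and I did not measure the pinch again after release.

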